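# Anchor the pastry sign on its post

### The arm

A 6-joint arm with a two-finger parallel gripper is mounted at the origin on the work surface. World frame = base frame: x ahead of the robot, y to its left, z up, the work surface at z = 0. Lengths are in m, angles in rad, forces in N, time in s.
With the tool pointing down it reaches from about 0.35 to 1 m from the base axis. Payload 7.1 kg.
Tool frame: the origin (TCP) lies midway between the tips of the shut fingers; the grasp point (between the pads) lies 19 mm behind it; z points along the fingers, y is the line along which they close (so a half turn about z gives the same grasp; the last joint's range is limited). The gripper opens to 85 mm and grips with 20 to 120 N. Pads are 22 mm wide; open, the fingers measure 114 mm over their backs; the gripper's body (76 mm by 85 mm) begins 54 mm behind the grasp point. The pads swing forward as they close: fully open they stand 13 mm farther back than shut.
Start: joints at [1.213, 0.423, 1.63, -0, 1.089, -0.019], TCP at [0.208, 0.589, 0.231] pointing down, gripper open.
Joint ranges: [-3, 3], [-0.9, 2.11], [0.09, 2.58], [-1.31, 4.45], [0.11, 2.69], [-2.54, 2.54]. Speed limits (rad/s): [2.39, 2.39, 3.01, 3.14, 3.14, 3.14].

### API

Orientations are given as a 3x3 rotation matrix whose columns are the frame's x, y, z axes.
In Python, from station import bot, imaging, job gives the robot as it stands.
- The arm moves only by the tool servo_tool, never from a script. Its argument "moves" is a list of rows, each a list of 3 entries, a list of its own where there are three numbers: the shift along the tool's x, y, z in cm, then the turn, a rotation vector about the tool's x, y, z in degrees, then the opening, from 0 (shut) to 1 (fully open). In form: [[[tx, ty, tz], [ax, ay, az], claw], ...]. A call has 1 to 12 rows; each row is the pose to reach, as a shift and turn from the pose commanded when the call began, along the tool's axes at that moment; what a row does not reach only later rows make up. A row lasts 1/8 s, in which the tool goes at most 62.5 mm and 10.7 degrees, less where a joint would pass 70% of its speed; a pose out of reach is approached as far as the arm can. A call with a gripper value outside its range is refused whole. The fingers move at their own pace and stop on an object; the grip force is fixed at half the most. Time passes only in rows, so rows that repeat a pose let the fingers close. It gives the time, the measured TCP pose, the force, the opening and the grip force at its end, in the units of the state.
- bot.get_state(): the state, without advancing time (a new reading comes with each control period).
- imaging.capture(name): name is "side" or "top" or "wrist"; returns a dict with "color" (400x640x3 uint8, red, green, blue), "intrinsics" (3x3 intrinsics, pixels), "R" (3x3) and "t" (3): a world point X has camera coordinates R X + t. Camera axes: x right, y down, z forward; pixel columns grow to the right and rows downward; lengths in m; the calibration is good to about 2 mm. A picture is of the moment at which its call begins. There is no depth.
- job.finish_job(): hands the job in; it is judged then, once.
The state is a dict: "clock": time; "qpos": joint angles; "joint_vel": joint speeds; "effort": joint torques, N m; "tool_pos": TCP position; "ee_rot": TCP orientation; "ft_force": force on the tool from outside, world axes, zero at the start; "torque": the same for the moment, N m; "width": finger opening in m; "grip_force": force on a finger pad.
Only numpy, scipy, OpenCV 4.12 (cv2) and the standard library are available. Lean on these libraries where they do the work, as an engineer would, in place of code of your own. Each camera call takes 0.05 s, during which the arm holds its last target. There are 200 camera calls.

### The job

Anchor the little chalkboard sign at the pastry station: slide the open C of its foot sideways onto the ball-topped post on the station's front ledge until the post is well inside the C. Leave the sign standing flat on the ledge, lined up lengthwise along it with its card towards the middle of the ledge, and leave the muffin and the jam jar where they are.

Things in the scene. Friction and masses are not known exactly. Their poses are not given: they have to be found in the camera images.
- sign_mid (a point): Loose upright chalkboard sign 152 x 50 x 100 mm, about 0.2 kg; point at its card's middle, 50 mm above its underside. z up, x lengthwise, y across the card. Black card in wood frame: 80 mm long (x), 12 mm thick (y), from the foot up to 100 mm; grip across its thickness from above, best 65 to 75 mm above the underside. Steel foot 10 mm thick, 50 mm wide, x -62 to +45 mm, with an open C at -x.
- sign_c (a point): Centre of the C at the end of the sign's foot, at half its thickness (5 mm above the sign's underside), 80 mm from the card's middle towards -x; axes as the sign's. The C has inner radius 16 mm, outer radius 27 mm, and its gap, 25 mm wide, opens towards the sign's -x, away from the card.
- station: Fixed pastry station: grey metal riser 30 mm high, black 8 mm slate with pastries on the robot's side, bare ledge on the far side. Origin at table level under the ledge's middle line; z up, y along the ledge, x to the customers. Ledge x -50 to +40, y -120 to +120 mm; slate x -180 to -50 mm; the pastries stay at x below -65 mm and under 90 mm above the table.
- post (a point): Foot of the fixed upright steel post, at ledge height (30 mm above the table), on the ledge's middle line 85 mm towards the station's -y; axes as the station's. Post 12 mm in diameter, bare for 45 mm above the ledge, topped by a brass ball of 40 mm diameter (too big to pass through the C) reaching 85 mm above the ledge.
- muffin: Loose muffin on the station's slate, 62 mm wide, 47 mm high; origin at its underside.
- jam: Loose jam jar near the sign, 60 mm in diameter, 85 mm high; origin at its underside.

How it is judged:
At the end, for the whole second after the job is handed in: The post stands inside the C (centres within 12 mm), the foot lies flat on the ledge (height within 4 mm, tilt under 0.06 rad), the sign's length is within 0.26 rad (15 degrees) of the ledge's direction with the card on the ledge's middle side of the post (horizontal distance between sign_c and post below 0.012 m and z of sign_c in the frame of post between 0.001 and 0.009 m and angle between sign_mid's own z axis and vertical below 0.06 rad and angle between the x axis of sign_mid and the y axis of station, either way round below 0.26 rad and y of sign_mid in the frame of post above 0.05 m); the robot touches nothing.
It fails at once if the muffin is moved by more than 30 mm (distance of muffin from where it was at the start of the episode above 0.03 m).
It fails at once if the jam jar is moved by more than 30 mm (distance of jam from where it was at the start of the episode above 0.03 m).
It also fails if it takes over 43 s, if anything falls off the work surface, if the arm or the gripper's body presses on something with over 40 N, if the wrist force passes 120 N, or if a joint passes its speed limit or range.

## Working session

There is one attempt and no reset: what is moved stays moved. The work goes in short steps, Python scripts to look and compute and a tool call to move; the robot and the scene stay as the last step left them, time stands still between calls to the robot, and variables do not carry over. Pictures are saved under pics/ and viewed, at most 10 in all, crops included, and the job is handed in when it is done.

Besides the shell and the picture viewer there is one more tool, called after ">>>" as name(argument=value, ...), one argument or row to a line, values as JSON. servo_tool: Moves the arm, as the interface text tells. Its arguments: {"type":"object","properties":{"moves":{"type":"array"}},"required":["moves"]}

```bash
mkdir -p pics; python3 - <<'E'
from station import bot, imaging, job
import cv2,numpy as np,pickle
d={}
for n in ["side","top","wrist"]:
    c=imaging.capture(n); d[n]=c
    cv2.imwrite(f"pics/{n}0.png",c["color"][:,:,::-1])
    print(n,np.round(c["intrinsics"],1).tolist(),np.round(-c["R"].T@c["t"],3),np.round(c["R"],3).tolist())
pickle.dump(d,open("d0.pkl","wb"))
s=bot.get_state();print(s["clock"],s["tool_pos"],np.round(s["ee_rot"],3).tolist(),s["width"])
E
```

```text
side [[374.6, 0.0, 313.7], [0.0, 374.6, 204.5], [0.0, 0.0, 1.0]] [0.366 0.568 0.715] [[-0.957, -0.291, 0.012], [-0.222, 0.702, -0.677], [0.189, -0.65, -0.736]]
top [[480.6, 0.0, 318.9], [0.0, 480.6, 199.1], [0.0, 0.0, 1.0]] [ 0.367 -0.007  1.251] [[0.02, -1.0, -0.006], [-0.991, -0.019, -0.13], [0.129, 0.009, -0.992]]
wrist [[311.9, 0.0, 317.3], [0.0, 311.9, 195.8], [0.0, 0.0, 1.0]] [0.146 0.61  0.372] [[0.332, 0.943, -0.001], [0.911, -0.32, 0.26], [0.244, -0.087, -0.966]]
0.15 [0.20753338 0.58910181 0.23072936] [[-0.943, 0.332, -0.0], [0.332, 0.943, -0.001], [0.0, -0.001, -1.0]] 0.08571804733875113
```

View pics/top0.png

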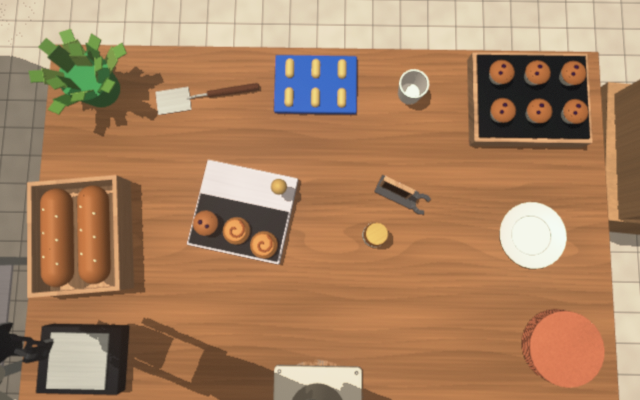

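View pics/side0.png

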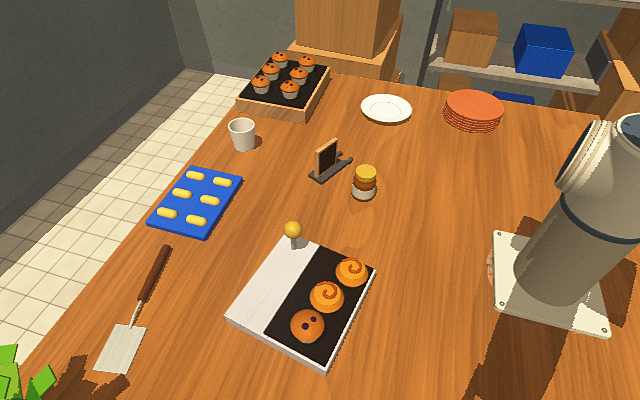

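The top view shows the station at (190–298, 160–262), with the ball at (279,186). The sign is at (375–430, 177–213) with its C to the right, and the jam jar is at (376,235). The side view agrees. Next I'll enlarge the top view.

```bash
cat > h.py <<'E'
import numpy as np
def ray(c,uv,z):
    K,R,t=c["intrinsics"],c["R"],c["t"]
    o=-R.T@t; d=R.T@np.linalg.solve(K,[uv[0],uv[1],1.0])
    return o+d*(z-o[2])/d[2]
E
python3 - <<'E'
import cv2,numpy as np,pickle
from h import ray
d=pickle.load(open("d0.pkl","rb"));c=d["top"];im=c["color"]
cv2.imwrite("pics/topc.png",cv2.resize(im[150:270,180:440,::-1],None,fx=3,fy=3,interpolation=cv2.INTER_CUBIC))
# station: white ledge mask
w=im[150:270,180:310].astype(int); m=((w.min(2)>150)&(np.ptp(w,axis=2)<35)).astype(np.uint8)
k=max(cv2.findContours(m,0,2)[0],key=cv2.contourArea)
r=cv2.minAreaRect(k); b=cv2.boxPoints(r)+[180,150]
for p in b: print("ledge",p,ray(c,p,.03)[:2].round(4))
hsv=cv2.cvtColor(im,cv2.COLOR_RGB2HSV)
for n,(x0,y0,x1,y1),z in [("ball",(265,172,295,202),.095),("jam",(355,215,400,255),.085)]:
    s=hsv[y0:y1,x0:x1];m=((s[...,1]>110)&(s[...,0]>17)&(s[...,0]<33)).astype(np.uint8)
    k=max(cv2.findContours(m,0,2)[0],key=cv2.contourArea);(u,v),rad=cv2.minEnclosingCircle(k)
    print(n,u+x0,v+y0,rad,ray(c,(u+x0,v+y0),z)[:2].round(4))
g=im[165:222,365:440]; m=(g.max(2)<95).astype(np.uint8)
k=max(cv2.findContours(m,0,2)[0],key=cv2.contourArea);r=cv2.minAreaRect(k);b=cv2.boxPoints(r)+[365,165]
for p in b: print("sign",p,ray(c,p,.01)[:2].round(4))
E
```

```text
ledge [199.59164047 192.91281509] [0.5362 0.3107]
ledge [206.78144455 159.23424244] [0.6248 0.2965]
ledge [297.30740356 178.560009  ] [0.5782 0.0603]
ledge [290.11759949 212.23858261] [0.4907 0.0765]
ball 278.5930233001709 186.11627864837646 7.29250431060791 [0.5475 0.1019]
jam 376.4736843109131 233.3157901763916 10.863263130187988 [ 0.4377 -0.1379]
sign [380.11332703 187.90976143] [ 0.5609 -0.1554]
sign [383.41448212 180.79958153] [ 0.5799 -0.1639]
sign [417.99580383 196.85519218] [ 0.5392 -0.2539]
sign [414.69464874 203.96537018] [ 0.5204 -0.2452]
```

View pics/topc.png

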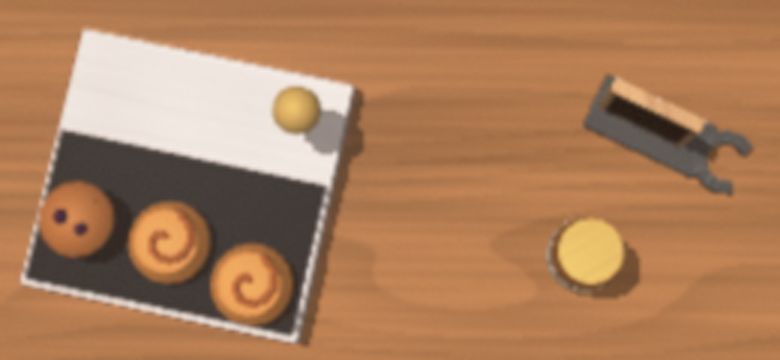

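The enlarged crop shows the sign's card top edge from (612,77) to (708,125), C tips at (750,150) and (728,193), the ball at (297,109) and the ledge corners. The ledge fit matches the ball to within about 2 mm. I'll hover over the sign next.

```bash
cat >> h.py <<'E'
from scipy.spatial.transform import Rotation as Ro
def Rtool(yaw): # yaw deg of tool y axis, tool pointing down
    a=np.radians(yaw); y=np.array([np.cos(a),np.sin(a),0]); z=np.array([0,0,-1.]); return np.c_[np.cross(y,z),y,z]
def delta(s,p,yaw):
    R=np.array(s["ee_rot"]); print("shift cm",(R.T@(np.array(p)-s["tool_pos"])*100).round(2),"turn deg",Ro.from_matrix(R.T@Rtool(yaw)).as_rotvec(degrees=True).round(2))
E
python3 - <<'E'
import pickle,numpy as np
from h import *
from station import bot
c=pickle.load(open("d0.pkl","rb"))["top"]
q=lambda x,y,z:ray(c,(180+x/3-.33,150+y/3-.33),z)
p1,p2=q(612,77,.1),q(708,125,.1); a,b=q(586,122,.01),q(700,178,.01); tip=q(739,171,.01)
print(p1,p2,a,b,tip)
for u,v in((p2,p1),(b,a)): print(np.degrees(np.arctan2(*(v-u)[[1,0]])))
m=q(658,104,.1); print("mid",m)
delta(bot.get_state(),[m[0],m[1],.24],-26)
E
```

```text
[ 0.57789237 -0.15315813  0.1       ] [ 0.54004217 -0.23051922  0.1       ] [ 0.55427936 -0.14205829  0.01      ] [ 0.50714954 -0.24076081  0.01      ] [ 0.51387578 -0.27448737  0.01      ]
63.929039602911246
64.47582005968422
mid [ 0.55643774 -0.19031297  0.1       ]
shift cm [-58.81 -61.92  -0.86] turn deg [-5.000e-02  5.000e-02  9.659e+01]
```

>>> servo_tool(
  moves=[
    [[-58.8, -61.9, -0.9], [0, 0, 96.6], 1],
    [[-58.8, -61.9, -0.9], [0, 0, 96.6], 1],
    [[-58.8, -61.9, -0.9], [0, 0, 96.6], 1],
    [[-58.8, -61.9, -0.9], [0, 0, 96.6], 1],
    [[-58.8, -61.9, -0.9], [0, 0, 96.6], 1],
    [[-58.8, -61.9, -0.9], [0, 0, 96.6], 1],
    [[-58.8, -61.9, -0.9], [0, 0, 96.6], 1],
    [[-58.8, -61.9, -0.9], [0, 0, 96.6], 1],
    [[-58.8, -61.9, -0.9], [0, 0, 96.6], 1],
    [[-58.8, -61.9, -0.9], [0, 0, 96.6], 1],
    [[-58.8, -61.9, -0.9], [0, 0, 96.6], 1],
    [[-58.8, -61.9, -0.9], [0, 0, 96.6], 1],
  ],
)

```text
clock: 1.65
tool_pos: [0.5146, -0.0972, 0.2392]
ee_rot: [[0.439, 0.899, 0.0], [0.899, -0.439, 0.0], [0.0, 0.0, -1.0]]
ft_force: [0.5, -0.0, 0.3]
width: 0.0855
grip_force: 0.0
```

>>> servo_tool(
  moves=[
    [[-5, 6.5, 0], [0, 0, 0], 1],
    [[-5, 6.5, 0], [0, 0, 0], 1],
    [[-5, 6.5, 0], [0, 0, 0], 1],
  ],
)

```text
clock: 2.02
tool_pos: [0.5504, -0.1691, 0.2387]
ee_rot: [[0.44, 0.898, -0.001], [0.898, -0.44, 0.001], [0.0, -0.001, -1.0]]
ft_force: [-0.4, 0.2, -0.7]
width: 0.0854
grip_force: 0.0
```

```bash
python3 - <<'E'
from station import bot, imaging
import cv2,numpy as np,pickle
s=bot.get_state();print(s["clock"],s["tool_pos"],s["joint_vel"].round(3) if hasattr(s["joint_vel"],"round") else s["joint_vel"])
c=imaging.capture("wrist");pickle.dump((c,s),open("w1.pkl","wb"))
cv2.imwrite("pics/w1.png",c["color"][:,:,::-1])
E
```

```text
2.025 [ 0.55040912 -0.16906468  0.23865161] [ 0.037 -0.023  0.039  0.008  0.006  0.013]
```

View pics/w1.png

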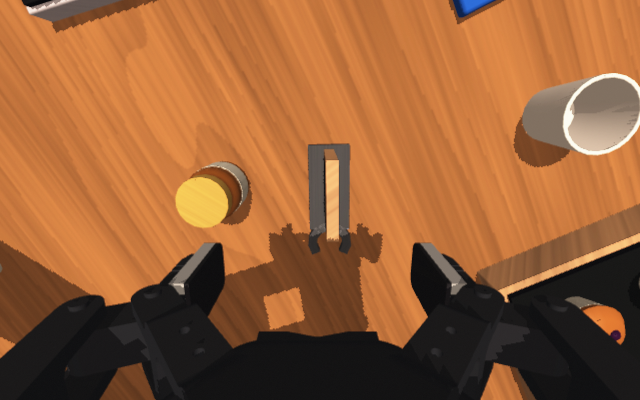

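The wrist view shows the card's top face at about (326–338, 158–240), the C at the bottom at (330,243), and the jam jar on the left, clear of the finger line.

```bash
python3 - <<'E'
import pickle,numpy as np,cv2
from h import *
c,s=pickle.load(open("w1.pkl","rb"))
g=c["color"][140:255,300:362].astype(int)
m=((g[...,0]>190)&(g[...,2]>100)&(np.abs(np.arange(300,362)-332)<14)[None]).astype(np.uint8)
k=max(cv2.findContours(m,0,2)[0],key=cv2.contourArea);b=cv2.boxPoints(cv2.minAreaRect(k))+[300,140]
P=np.array([ray(c,p,.1) for p in b]);print(b.round(1).tolist(),P.round(4).tolist())
mid=P.mean(0);e=P[1]-P[0] if np.linalg.norm(P[1]-P[0])>.04 else P[2]-P[1];e*=np.sign(e[1])
yaw=np.degrees(np.arctan2(e[1],e[0]));print("mid",mid,"sign yaw",yaw,np.linalg.norm(e))
# dark foot
d=((g.max(2)<90)&(np.arange(140,255)<235)[:,None]).astype(np.uint8);k=max(cv2.findContours(d,0,2)[0],key=cv2.contourArea);b=cv2.boxPoints(cv2.minAreaRect(k))+[300,140]
print("foot",[ (p.round(1).tolist(),ray(c,p,.01)[:2].round(4).tolist()) for p in b])
delta(s,[mid[0],mid[1],.052],yaw-90)
E
```

```text
[[326.0, 160.0], [338.0, 160.0], [338.0, 239.0], [326.0, 239.0]] [[0.5681, -0.152, 0.1], [0.5778, -0.1568, 0.1], [0.5453, -0.2262, 0.1], [0.5349, -0.2211, 0.1]]
mid [ 0.55654627 -0.1890386   0.1       ] sign yaw 64.90161852813829 0.07663232581295687
foot [([322.0, 228.0], [0.5224, -0.2408]), ([322.0, 155.0], [0.5627, -0.1577]), ([325.0, 155.0], [0.5659, -0.1593]), ([325.0, 228.0], [0.5258, -0.2424])]
shift cm [-1.52  1.45 18.66] turn deg [-0.07 -0.   -1.02]
```

>>> servo_tool(
  moves=[
    [[-1.5, 1.4, 5], [0, 0, -1], 1],
    [[-1.5, 1.4, 10], [0, 0, -1], 1],
    [[-1.5, 1.4, 14], [0, 0, -1], 1],
    [[-1.5, 1.4, 17], [0, 0, -1], 1],
    [[-1.5, 1.4, 18.7], [0, 0, -1], 1],
    [[-1.5, 1.4, 18.7], [0, 0, -1], 1],
    [[-1.5, 1.4, 18.7], [0, 0, -1], 1],
  ],
)

```text
clock: 2.95
tool_pos: [0.5574, -0.1879, 0.0535]
ee_rot: [[0.422, 0.906, 0.002], [0.906, -0.422, -0.001], [0.0, 0.002, -1.0]]
ft_force: [-0.6, 0.3, 1.3]
width: 0.0853
grip_force: 0.0
```

```bash
python3 - <<'E'
from station import bot
from h import *
s=bot.get_state(); delta(s,[.5565,-.189,.051],-25.1)
E
```

```text
shift cm [-0.14 -0.04  0.25] turn deg [ 0.11 -0.01  0.12]
```

Well aligned, so I'll close the gripper.

>>> servo_tool(
  moves=[
    [[-0.1, 0, 0], [0, 0, 0], 0],
    [[-0.1, 0, 0], [0, 0, 0], 0],
    [[-0.1, 0, 0], [0, 0, 0], 0],
    [[-0.1, 0, 0], [0, 0, 0], 0],
    [[-0.1, 0, 0], [0, 0, 0], 0],
    [[-0.1, 0, 0], [0, 0, 0], 0],
    [[-0.1, 0, 0], [0, 0, 0], 0],
    [[-0.1, 0, 0], [0, 0, 0], 0],
  ],
)

```text
clock: 3.95
tool_pos: [0.5561, -0.189, 0.0524]
ee_rot: [[0.423, 0.906, -0.0], [0.906, -0.423, -0.0], [-0.0, -0.0, -1.0]]
ft_force: [-1.7, 0.2, 5.7]
width: 0.0113
grip_force: 59.0
```

>>> servo_tool(
  moves=[
    [[0, 0, -4], [0, 0, 0], 0],
    [[0, 0, -9], [0, 0, 0], 0],
    [[0, 0, -14], [0, 0, 0], 0],
    [[3, -1.3, -15], [0, 0, 0], 0],
    [[8, -3.4, -15], [0, 0, -3], 0],
    [[13, -5.5, -15], [0, 0, -6], 0],
    [[18, -7.6, -15], [0, 0, -9], 0],
    [[23, -9.7, -15], [0, 0, -12], 0],
    [[28, -11.7, -15], [0, 0, -13.9], 0],
    [[33, -13.8, -15], [0, 0, -13.9], 0],
    [[37, -15.6, -15], [0, 0, -13.9], 0],
    [[39, -16.4, -15], [0, 0, -13.9], 0],
  ],
)

```text
clock: 5.45
tool_pos: [0.5719, 0.2359, 0.2015]
ee_rot: [[0.191, 0.982, -0.001], [0.982, -0.191, -0.0], [-0.0, -0.001, -1.0]]
ft_force: [0.3, -0.6, -1.8]
width: 0.0113
grip_force: 59.0
```

>>> servo_tool(
  moves=[
    [[0, 0, 0], [0, 0, 0], 0],
    [[0, 0, 0], [0, 0, 0], 0],
  ],
)

```text
clock: 5.7
tool_pos: [0.5722, 0.2326, 0.2018]
ee_rot: [[0.193, 0.981, -0.001], [0.981, -0.193, -0.001], [-0.001, -0.001, -1.0]]
ft_force: [-0.6, -0.1, -2.5]
width: 0.0112
grip_force: 59.0
```

```bash
python3 - <<'E'
from station import bot, imaging
import cv2,numpy as np,pickle
from h import *
s=bot.get_state();print(s["clock"],s["tool_pos"],s["ee_rot"].round(3).tolist(),s["grip_force"],s["width"])
d={n:imaging.capture(n) for n in("top","wrist","side")};pickle.dump((d,s),open("w2.pkl","wb"))
cv2.imwrite("pics/w2.png",np.vstack([cv2.resize(d["wrist"]["color"][:,:,::-1],(480,300)),cv2.resize(d["top"]["color"][140:270,170:378,::-1],(480,300))]))
cv2.imwrite("pics/w2s.png",cv2.resize(d["side"]["color"][120:320,180:440,::-1],(780,600)))
delta(s,[.5729,.2342,.2024],-11.1)
E
```

```text
5.7 [0.57223057 0.23257986 0.20176629] [[0.193, 0.981, -0.001], [0.981, -0.193, -0.001], [-0.001, -0.001, -1.0]] 58.965057134628296 0.011169877122076975
shift cm [ 0.17  0.03 -0.06] turn deg [-0.04  0.06 -0.05]
```

View pics/w2.png

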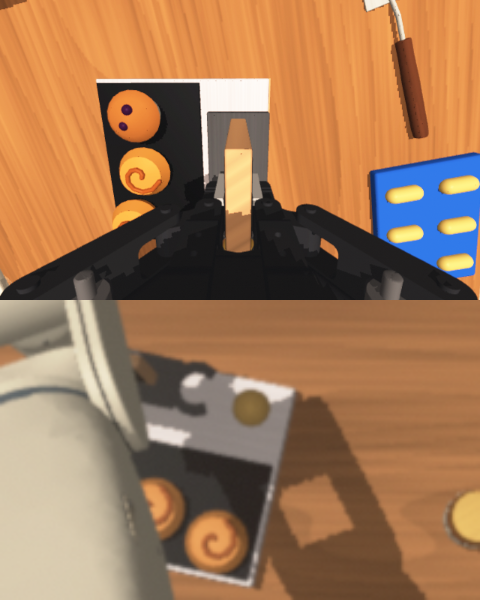

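View pics/w2s.png

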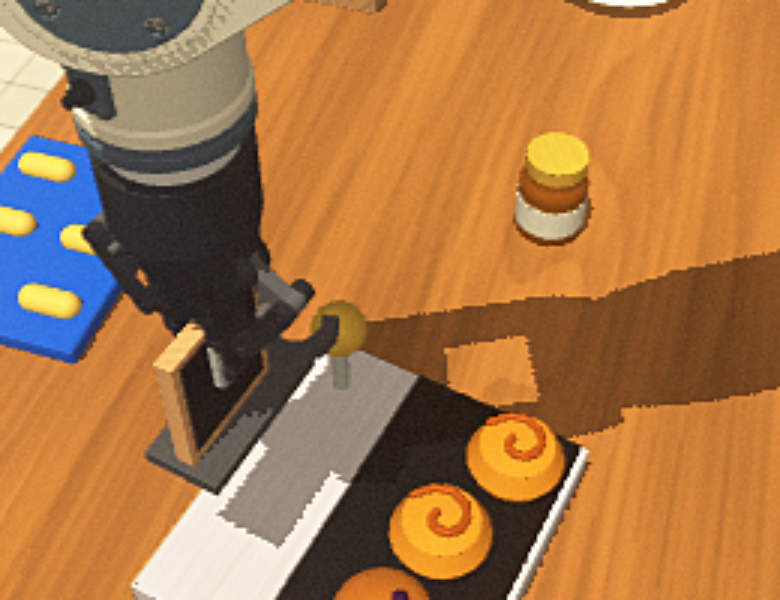

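The wrist and top views show the sign held level, lined up along the ledge. In the side view the C is near the ball at (340,328) but still above and behind it. I'll check the post position against both views.

```bash
python3 - <<'E'
import pickle,numpy as np
from h import *
d,s=pickle.load(open("w2.pkl","rb"))
print("side ball",ray(d["side"],(293.2,229.2),.095),"top",ray(d["top"],(278.6,186.5),.095))
P=np.array([.547,.1018]);ys=np.array([.1925,.9813])
for k in(.135,.08): delta(s,[*(P+ys*k),.0845],-11.1)
E
```

```text
side ball [0.54553274 0.10112828 0.095     ] top [0.54651647 0.10181338 0.095     ]
shift cm [ 0.19  0.05 11.73] turn deg [-0.04  0.06 -0.05]
shift cm [-5.31  0.05 11.73] turn deg [-0.04  0.06 -0.05]
```

Consistent within 2 mm. I'll lower to about 2 mm above the ledge.

>>> servo_tool(
  moves=[
    [[0.2, 0, 4], [0, 0, 0], 0],
    [[0.2, 0, 7.5], [0, 0, 0], 0],
    [[0.2, 0, 9.5], [0, 0, 0], 0],
    [[0.2, 0, 10.8], [0, 0, 0], 0],
    [[0.2, 0, 11.6], [0, 0, 0], 0],
    [[0.2, 0, 11.7], [0, 0, 0], 0],
    [[0.2, 0, 11.7], [0, 0, 0], 0],
    [[0.2, 0, 11.7], [0, 0, 0], 0],
  ],
)

```text
clock: 6.85
tool_pos: [0.5733, 0.236, 0.086]
ee_rot: [[0.193, 0.981, 0.001], [0.981, -0.193, 0.0], [0.001, 0.001, -1.0]]
ft_force: [-0.6, -1.3, -1.4]
width: 0.0112
grip_force: 58.9
```

```bash
python3 - <<'E'
from station import bot, imaging
import cv2,numpy as np,pickle
from h import *
s=bot.get_state();print(s["clock"],s["tool_pos"],s["ft_force"],s["grip_force"])
d={n:imaging.capture(n) for n in("top","side")};pickle.dump((d,s),open("w3.pkl","wb"))
cv2.imwrite("pics/w3.png",np.hstack([cv2.resize(d["side"]["color"][200:300,230:330,::-1],(400,400),interpolation=2),cv2.resize(d["top"]["color"][150:215,235:300,::-1],(400,400),interpolation=2)]))
E
```

```text
6.85 [0.57329436 0.23598952 0.08599278] [-0.64806584 -1.31379984 -1.35598542] 58.88209283351898
```

View pics/w3.png

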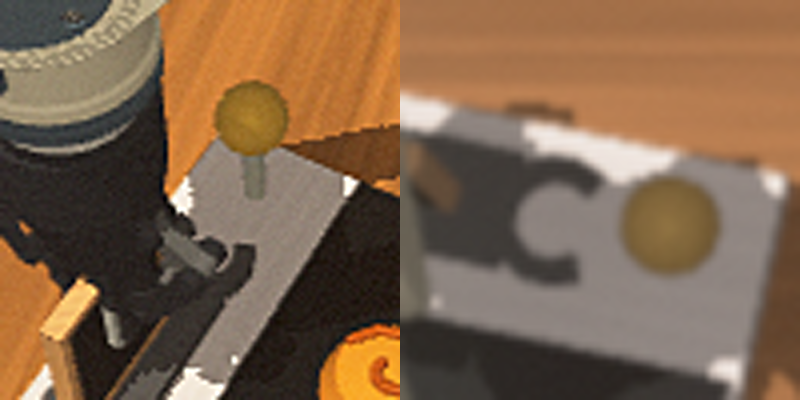

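The top panel shows the C centred at about (552,222), opening towards the ball at (670,226). The sign hovers just above the ledge.

```bash
python3 - <<'E'
import pickle,numpy as np
from h import *
d,s=pickle.load(open("w3.pkl","rb"));k=65/400
f=lambda x,y,z: ray(d["top"],(235+(x-400+.5)*k-.5,150+(y+.5)*k-.5),z)[:2]
C=f(553,221,.04);B=f(670,226,.095);print(C,B)
R=s["ee_rot"];e=B-C;print("tool cm",(R.T@np.r_[e,0]*100).round(2))
print("nominal C",(s["tool_pos"]-.08*R[:,0])[:2])
E
```

```text
[0.556773   0.15601036] [0.54698741 0.10217819]
tool cm [-5.47  0.08 -0.  ]
nominal C [0.55788777 0.15748707]
```

>>> servo_tool(
  moves=[
    [[-0.8, 0, 0], [0, 0, 0], 0],
    [[-1.8, 0, 0], [0, 0, 0], 0],
    [[-2.8, 0.1, 0], [0, 0, 0], 0],
    [[-3.8, 0.1, 0], [0, 0, 0], 0],
    [[-4.6, 0.1, 0], [0, 0, 0], 0],
    [[-5.2, 0.1, 0], [0, 0, 0], 0],
    [[-5.5, 0.1, 0], [0, 0, 0], 0],
    [[-5.5, 0.1, 0], [0, 0, 0], 0],
    [[-5.5, 0.1, 0.2], [0, 0, 0], 0],
    [[-5.5, 0.1, 0.3], [0, 0, 0], 0],
    [[-5.5, 0.1, 0.3], [0, 0, 0], 0],
    [[-5.5, 0.1, 0.3], [0, 0, 0], 0],
  ],
)

```text
clock: 8.45
tool_pos: [0.5632, 0.1818, 0.0824]
ee_rot: [[0.193, 0.981, 0.0], [0.981, -0.193, 0.0], [0.0, 0.0, -1.0]]
ft_force: [-1.7, 0.9, 2.5]
width: 0.0114
grip_force: 59.6
```

```bash
python3 - <<'E'
from station import bot, imaging
import cv2,numpy as np,pickle
from h import *
s=bot.get_state();print(s["clock"],s["tool_pos"],s["ft_force"],s["grip_force"])
print("C",(s["tool_pos"]-.08*s["ee_rot"][:,0])[:2])
d={n:imaging.capture(n) for n in("top","side")};pickle.dump((d,s),open("w4.pkl","wb"))
cv2.imwrite("pics/w4.png",np.hstack([cv2.resize(d["side"]["color"][200:300,230:330,::-1],(400,400),interpolation=2),cv2.resize(d["top"]["color"][150:215,235:300,::-1],(400,400),interpolation=2)]))
E
```

```text
8.45 [0.56322414 0.1818215  0.08240907] [-1.71973605  0.86647378  2.53591901] 59.62257206439972
C [0.5478227  0.10331802]
```

View pics/w4.png

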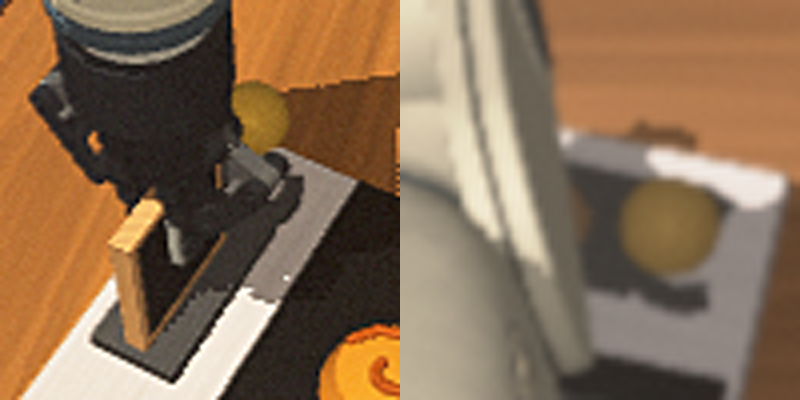

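The C is around the post: the ball at (670,226) is framed by the C. The foot is touching the ledge, so I'll release and retreat upward.

>>> servo_tool(
  moves=[
    [[0, 0, 0], [0, 0, 0], 0.6],
    [[0, 0, 0], [0, 0, 0], 0.6],
    [[0, 0, 0], [0, 0, 0], 0.6],
    [[0, 0, 0], [0, 0, 0], 0.6],
    [[0, 0, 0], [0, 0, 0], 0.6],
    [[0, 0, -1.5], [0, 0, 0], 0.6],
    [[0, 0, -5], [0, 0, 0], 0.6],
    [[0, 0, -10], [0, 0, 0], 0.6],
    [[0, 0, -16], [0, 0, 0], 0.6],
    [[0, 0, -20], [0, 0, 0], 0.6],
    [[0, 0, -20], [0, 0, 0], 0.6],
  ],
)

```text
clock: 9.93
tool_pos: [0.5652, 0.1822, 0.2874]
ee_rot: [[0.193, 0.981, 0.008], [0.981, -0.193, 0.002], [0.004, 0.008, -1.0]]
ft_force: [-0.8, -0.8, -1.0]
width: 0.0514
grip_force: 0.0
```

>>> servo_tool(
  moves=[
    [[6, 0, 0], [0, 0, 0], 0.6],
    [[12, 0, 0], [0, 0, 0], 0.6],
    [[15, 0, 0], [0, 0, 0], 0.6],
    [[15, 0, 0], [0, 0, 0], 0.6],
    [[15, 0, 0], [0, 0, 0], 0.6],
  ],
)

```text
clock: 10.55
tool_pos: [0.5915, 0.3279, 0.2813]
ee_rot: [[0.193, 0.981, -0.002], [0.981, -0.193, -0.001], [-0.002, -0.001, -1.0]]
ft_force: [-0.2, -0.8, -0.1]
width: 0.0516
grip_force: 0.0
```

```bash
python3 - <<'E'
from station import bot, imaging
import cv2,numpy as np,pickle
s=bot.get_state();print(s["clock"],s["tool_pos"],s["ft_force"],s["width"])
d={n:imaging.capture(n) for n in("top","side")}
cv2.imwrite("pics/w5.png",np.hstack([cv2.resize(d["side"]["color"][200:300,230:330,::-1],(400,400),interpolation=2),cv2.resize(d["top"]["color"][150:215,235:300,::-1],(400,400),interpolation=2)]))
E
```

```text
10.55 [0.59145614 0.32793915 0.28134143] [-0.2303735  -0.78073469 -0.09083246] 0.05158135029468314
```

View pics/w5.png

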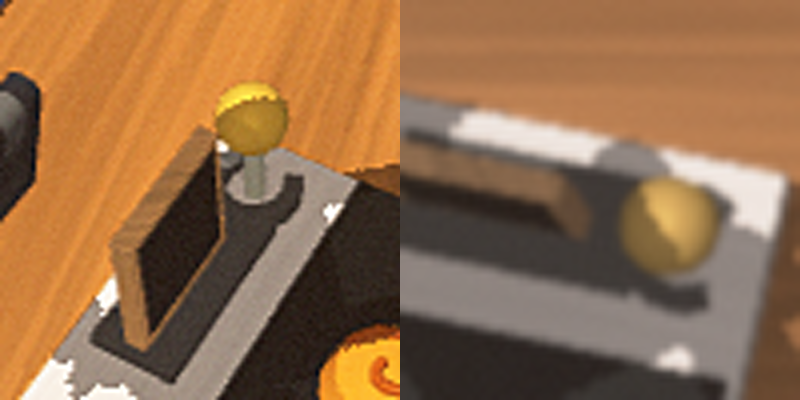

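The sign stands flat on the ledge with the post (255,180) inside the C, and the gripper is clear, so I'm handing in.

```bash
python3 -c "
from station import job
print(job.finish_job())"
```

```text
the job is handed in; nothing more can be done
None
```

I anchored the sign and handed in the job at about 10.6 s. The last pictures show the post inside the C, the foot flat along the ledge with the card towards the middle, and the gripper clear. The muffin and jam jar were never touched; the judge's verdict was not returned.

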